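Slide the well plate under the reader bridge and start the reading

TASK

Push the flat white well plate along the bench, under the low bridge of the plate reader, until it is fully home against the metal stop behind the bridge; only then press the round start key on top of the reader all the way down and let it go. Keep the plate flat on the bench the whole way (do not lift, carry or tip it) and leave everything else where it is.

Things in the scene. Friction and masses are not known exactly. Their poses are not given: they have to be found in the camera images.
- plate: flat white plastic well plate, 127 mm (its x) by 86 mm (its y), 16 mm tall, about 0.12 kg, with 24 round grey wells on top; both ends are alike. Lies loose on the bench, in front of the tunnel mouth, out of line and turned a little (up to about 35 mm and 0.3 rad). Origin at the centre of its underside
- reader: white plate reader fixed to the bench: a low bridge, tunnel along its x. Origin on the bench at the tunnel's middle; the plate enters at the -x side and moves to +x, sliding on the bench itself. Bridge spans x -40 to +40 mm; tunnel 98 mm wide (y -49 to +49), headroom 22 mm; flat top 52 mm above the bench; columns reach out to y -81 and +113 mm
- reader_mouth (a point): middle of the tunnel's entrance, on the bench (reader's x -40 mm, y 0). Two thin flared guides, 12 mm tall, run from the entrance's sides out to reader's x -63 mm, widening to y -72 and +72 mm
- reader_stop (a point): middle of the stop's face, on the bench (reader's x +66.5 mm, y 0): a 12 mm tall aluminium cross bar behind the bridge. With the plate against it the plate's origin is at reader's x +3 mm and its rear end still sticks out 20 mm before the bridge (x -60.5 mm), so fingers need not go under
- start_key_top (a point): centre of the top face of the round black start key, 30 mm across, in a grey housing on top of the reader's wider column (reader's x +5, y +83 mm). It is pressed straight down, with about 5 N at its full 6 mm travel, and springs back
- start_key (a joint): travel of the start key, m: 0 up, 0.006 fully down
- deep_block: bystander: white deep-well block, same outline as the plate (127 x 86 mm) but 41 mm tall with square wells; too tall for the bridge; origin at the centre of its underside
- jar: bystander: clear glass jar with a paper label and white cap, 64 mm across, 75 mm tall; origin at the centre of its underside
- vial_a: bystander: amber vial with a black cap, 24 mm across, 42 mm tall, near the tunnel mouth; origin at the centre of its underside
- vial_b: bystander: a second amber vial like the other one, on the opposite side of the lane; origin at the centre of its underside
- stopper: bystander: black rubber disc, 42 mm across, 14 mm tall; origin at the centre of its underside
- tip_box: bystander: closed box, 117 x 80 mm, 52 mm tall, grey with a white lid; origin at the centre of its underside
- spatula: bystander: small steel spatula, black handle, 150 mm long, lying flat behind the plate; origin under its middle
- timer: bystander: flat white bench timer, 45 x 75 mm, 22 mm tall, beside the lane on the far side; origin at the centre of its underside
Mind the look-alikes: they are no part of the job. Leave any blue or brown look-alike of the plate alone. Of the things like the reader, leave any that is purple; of the rest the larger one is meant.

How it is judged:
By the outcome, as a careful person would: the job done as asked, in the order asked, and still so for the second after the job is handed in, with the robot touching nothing.
It also fails if it takes over 67 s, if anything falls off the work surface, if the arm or the gripper's body presses on something with over 40 N, if the wrist force passes 120 N, or if a joint passes its speed limit or range.

ROBOT

A 6-joint arm with a two-finger parallel gripper is mounted at the origin on the work surface. World frame = base frame: x ahead of the robot, y to its left, z up, the work surface at z = 0. Lengths are in mm, angles in rad, forces in N, time in s.
With the tool pointing down it reaches from about 250 to 850 mm from the base axis. Payload 12.5 kg.
Tool frame: the origin (TCP) lies between the finger pads; the fingertips stand 14 mm ahead of it and the grasp point (between the pads) lies 5 mm behind it; z points along the fingers, y is the direction in which the jaws open and shut (so a half turn about z gives the same grasp; the last joint's range is limited). The gripper opens to 93 mm and grips with 3 to 60 N. Pads are 15 mm wide; open, the fingers measure 128 mm over their backs; the gripper's body (75 mm by 188 mm) begins 65 mm behind the grasp point.
Start: joints at [1.232, 0.351, 1.652, -0, 1.139, -0.085], TCP at [138.065, 532.374, 232.633] pointing down, gripper open.
Joint ranges: [-2.75, 2.75], [-0.79, 2.1], [0.01, 2.65], [-1.57, 4.71], [0.07, 3.14], [-2.87, 2.87]. Speed limits (rad/s): [2.22, 2.22, 2.79, 3.14, 3.14, 3.14].

INTERFACE

Orientations are given as a rotation vector (axis times angle).
In Python, from rig import arm gives the robot as it stands. The module is installed in compiled form; this text tells all that it offers.
- The arm moves only by the shell command python3 -m crank 'ROWS'. ROWS is JSON, a list of rows, each a list of 7 numbers: the shift along the tool's x, y, z in mm, then the turn, a rotation vector about the tool's x, y, z in rad, then the finger opening in mm, from 0 to 93. A call has 1 to 10 rows; each row is the pose to reach, as a shift and turn from the pose measured when the call began, along the tool's axes at that moment; what a row does not reach only later rows make up. A row lasts 1/8 s, in which the tool goes at most 62.5 mm and 10.7 degrees, less where a joint would pass 70% of its speed; a pose out of reach is approached as far as the arm can. A call with a gripper value outside its range is refused whole. The fingers move at their own pace and stop on an object; the grip force is fixed at half the most. Time passes only in rows, so rows that repeat a pose let the fingers close. It gives the time, the measured TCP pose, the force and the opening at its end, in the units of the state.
- arm.get_state(): the state, without advancing time (a new reading comes with each control period).
- arm.camera(name): name is "scene" or "top" or "wrist"; returns a dict with "image" (420x560x3 uint8, red, green, blue), "fx", "fy", "cx", "cy" (pixels), "xyz" and "orientation" of the camera in the world. Camera axes: x right, y down, z forward; pixel columns grow to the right and rows downward; lengths in mm; the calibration is good to about 2 mm. The wrist camera is an equidistant fisheye: a pixel r from the principal point sees the ray r / f radians off the axis. A picture is of the moment at which its call begins. There is no depth.
- arm.hand_in(): hands the job in, once; it reports no verdict.
The state is a dict: "t": time; "joint_positions": joint angles; "qvel": joint speeds; "tau": joint torques, N m; "position": TCP position; "eef_rot": TCP orientation; "ft_force": force on the tool from outside, world axes, zero at the start; "wrist_torque": the same for the moment, N m; "width": opening from 0.0 (shut) to 1.0 (fully open).
Only numpy, scipy, OpenCV 4.12 (cv2) and the standard library are available. Lean on these libraries where they do the work, as an engineer would, in place of code of your own. Each camera call takes 0.05 s, during which the arm holds its last target. There are 200 camera calls.

## Working session

There is one attempt and no reset: what is moved stays moved. The work goes in short steps, Python scripts to look and compute and a shell command to move; the robot and the scene stay as the last step left them, time stands still between calls to the robot, and variables do not carry over. Pictures are saved under pics/ and viewed, about 8 in all and at most 12, crops included, and the job is handed in when it is done.

```bash
mkdir -p pics
cat > h.py <<'E'
from rig import arm
import numpy as np, cv2
from scipy.spatial.transform import Rotation as R
def snap(name,fn):
    c=arm.camera(name); cv2.imwrite('pics/'+fn,c['image'][:,:,::-1]); np.save('pics/'+fn+'.npy',c,allow_pickle=True); return c
def load(fn): return np.load('pics/'+fn+'.npy',allow_pickle=True).item()
def ray(c,u,v):
    x=(u-c['cx'])/c['fx']; y=(v-c['cy'])/c['fy']
    if c.get('fish'):
        r=np.hypot(x,y); d=np.array([x/r*np.sin(r),y/r*np.sin(r),np.cos(r)]) if r>0 else np.array([0,0,1.])
    else: d=np.array([x,y,1.])
    return R.from_rotvec(c['orientation']).apply(d)
def onz(c,u,v,z):
    d=ray(c,u,v); p=np.array(c['xyz']); return p+d*(z-p[2])/d[2]
def tri(c1,p1,c2,p2):
    d1=ray(c1,*p1);d2=ray(c2,*p2);a=np.array(c1['xyz']);b=np.array(c2['xyz'])
    s=np.linalg.lstsq(np.stack([d1,-d2],1),b-a,rcond=None)[0]; q1=a+s[0]*d1;q2=b+s[1]*d2
    return (q1+q2)/2,np.linalg.norm(q1-q2)
E
python3 - <<'E'
from h import *
a=snap('top','top1.png');b=snap('scene','sc1.png')
for c in(a,b):print({k:v for k,v in c.items() if k!='image'})
print(arm.get_state())
E
```

```text
{'fx': 497.4699576300595, 'fy': 497.4699576300595, 'cx': 284.2697696094689, 'cy': 210.6570487917594, 'xyz': array([ 472.90472297,   33.80977377, 1210.45887204]), 'orientation': array([-2.19744973,  2.18689909, -0.07401744])}
{'fx': 526.4055578205742, 'fy': 526.4055578205742, 'cx': 283.2012520602828, 'cy': 199.3873825793562, 'xyz': array([1621.18618111,   -6.26906588,  917.63474106]), 'orientation': array([-1.67335577, -1.65759286,  0.81775252])}
{'t': 0.1, 'joint_positions': array([ 1.23238562e+00,  3.51172121e-01,  1.65235331e+00, -3.27130781e-05,
        1.13915150e+00, -8.45931949e-02]), 'qvel': array([ 0.00054985, -0.00299779, -0.00180589, -0.00051788,  0.0020933 ,
       -0.0002735 ]), 'tau': array([-1.82845720e-04, -4.98016942e+01, -2.85705006e+01,  6.99682371e-02,
        2.39149859e-02, -1.66045737e-05]), 'position': array([137.98231865, 532.09279529, 232.16345519]), 'eef_rot': array([-3.97579711e-01, -3.11613291e+00,  1.67491373e-03]), 'ft_force': array([0.70712347, 0.20855513, 0.11281463]), 'wrist_torque': array([-0.00877373,  0.01067888, -0.01222078]), 'width': 0.9972010077911535}
```

View pics/top1.png

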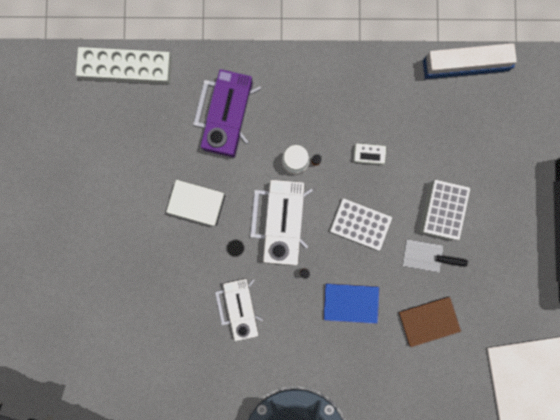

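View pics/sc1.png

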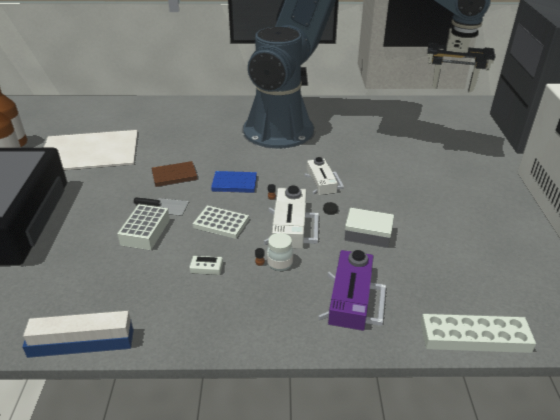

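Top view: the plate is the white one with round wells at (362,224). The things it could be confused with are the deep block (447,210; square wells, tall), blue (351,303), brown (430,321) and the rack (123,65). The reader is the larger white one at (284,222). The other readers are the small white one (240,310) and the purple one (226,113). The tunnel runs right to left in the image, with the stop at (258,215) and the key at (279,251). I'll check these in a close crop.

Run:
```python
from h import *
i=cv2.imread('pics/top1.png')[140:290,230:430]
i=cv2.resize(i,None,fx=4,fy=4,interpolation=cv2.INTER_CUBIC); 
for k in range(0,200,10):cv2.line(i,(k*4,0),(k*4,8 if k%50 else 20),(0,255,255),1)
for k in range(0,150,10):cv2.line(i,(0,k*4),(8 if k%50 else 20,k*4),(0,255,255),1)
cv2.imwrite('pics/crop1.png',i)
```

```text
(no output)
```

View pics/crop1.png

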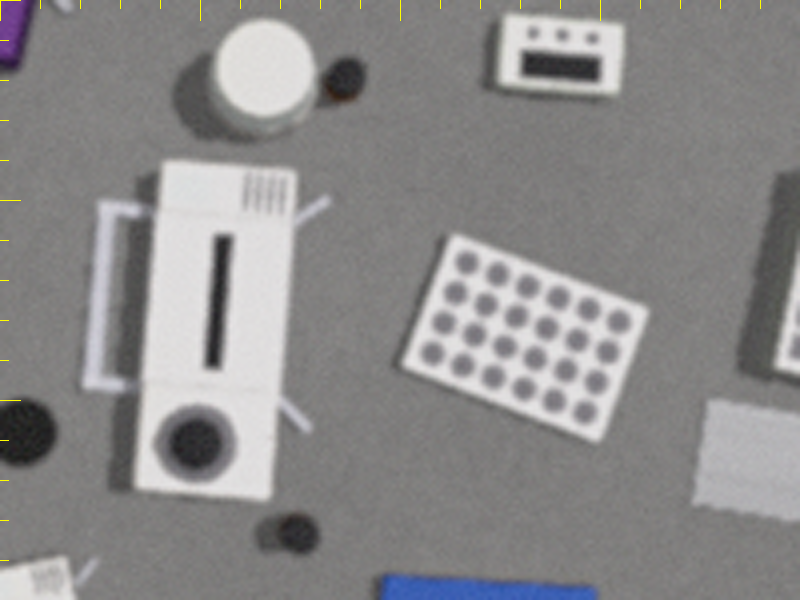

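The crop confirms the plate: 6x4 round wells, corners at crop (452,235), (648,310), (600,442) and (402,365). The reader's top is at (163,160), (297,171), (272,499) and (136,490), and the key is at (195,442).

Run:
```python
from h import *
np.set_printoptions(precision=1,suppress=True)
a=load('top1.png');b=load('sc1.png')
f=lambda q,z:onz(a,230+q[0]/4-.4,140+q[1]/4-.4,z)
P=np.array([f(q,16) for q in[(452,235),(648,310),(600,442),(402,365)]]);print(P,P.mean(0))
x=(P[0]+P[3]-P[1]-P[2]);print('plate dims',np.linalg.norm(x)/2,np.linalg.norm(P[0]+P[1]-P[2]-P[3])/2,'ang',np.arctan2(x[1],x[0]))
Q=np.array([f(q,52) for q in[(163,160),(297,171),(272,499),(136,490)]]);print(Q)
y=(Q[2]+Q[3]-Q[0]-Q[1])/2;L=np.linalg.norm(y);print('reader L',L,'W',np.linalg.norm(Q[0]+Q[3]-Q[1]-Q[2])/2)
th=np.arctan2(y[1],y[0])-np.pi/2; y/=L; X=np.array([-0,0,0]); X=np.array([np.cos(th),np.sin(th),0]); c=Q.mean(0)-16*y; c[2]=0
print('reader th',th,'origin',c,'key',c+5*X+83*y)
# blob key in scene
for (c_,box,nm) in((b,(180,202,280,306),'sc'),(a,(244,258,270,288),'top')):
    g=c_['image'][box[0]:box[1],box[2]:box[3]].mean(2);print(nm);print(g.astype(int) if nm=='sc' else '')
g=cv2.resize(b['image'][150:280,180:330,::-1],None,fx=5,fy=4.5 and 5,interpolation=cv2.INTER_CUBIC)
g=g[:600];cv2.imwrite('pics/crop2.png',g)
for z in(52,60,64,68,72):print(z,f((195,442),z))
```

```text
[[ 578.  -112.6   16. ]
 [ 533.3 -230.5   16. ]
 [ 454.  -201.    16. ]
 [ 499.5  -82.4   16. ]] [ 516.2 -156.6   16. ]
plate dims 126.56171690279446 84.34868838335645 ang 1.2063664120120037
[[618.   61.   52. ]
 [611.9 -17.5  52. ]
 [420.7  -3.4  52. ]
 [425.6  75.4  52. ]]
reader L 192.33807635422184 W 78.84940334289911
reader th 1.4966814749944395 origin [535.   27.7   0. ] key [452.6  38.8   0. ]
sc
[[124 124 124 123 124 125 125 125 123 124 123 124 124 123 124 123 123 123
  124 126 125 124 123 123 123 123]
 [123 123 123 122 123 124 125 125 124 124 124 123 122 123 124 123 123 124
  124 124 122 123 124 125 122 124]
 [123 123 123 123 123 123 122 123 124 125 124 123 123 122 123 124 125 126
  123 123 123 124 124 124 124 124]
 [124 123 123 122 122 123 122 122 122 124 124 122 121 121 122 123 125 124
  125 124 124 124 122 124 125 124]
 [124 124 123 122 122 122 122 122 124 123 120 117 114 111 113 118 123 124
  124 124 124 123 122 122 122 122]
 [125 124 124 123 122 122 123 123 121 116 108  91  79  79  85 101 112 118
  122 123 123 123 124 123 122 122]
 [123 125 124 122 121 121 123 120 107  
[... 1125 characters left out ...]
   71  77 109 148 177 212 207 173]
 [222 221 222 221 221 218 200 152 107  87  81  79  79  78  76  75  75  77
   85 114 165 205 211 215 205 169]
 [222 222 221 222 221 221 219 206 172 137 119 110 107 102  98 110 120 126
  138 172 208 215 215 215 203 164]
 [222 222 222 221 221 221 220 219 215 212 203 185 181 173 166 189 206 209
  210 212 215 215 215 215 203 159]
 [221 221 222 221 220 219 218 218 218 217 217 216 214 213 213 214 216 216
  216 215 215 215 215 215 201 156]
 [218 219 220 220 220 218 218 218 218 217 217 217 217 217 216 216 217 215
  216 215 215 214 214 213 198 148]]
top

52 [453.5  41.4  52. ]
60 [453.6  41.3  60. ]
64 [453.7  41.3  64. ]
68 [453.7  41.3  68. ]
72 [453.8  41.2  72. ]
```

View pics/crop2.png

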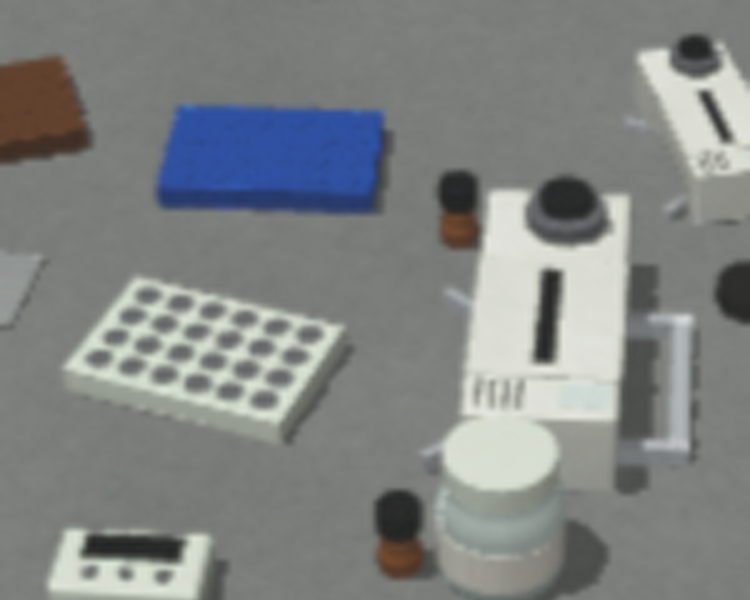

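```bash
cat >> h.py <<'E'
TH=1.497; O=np.array([535.,27.7,0]); XR=np.array([np.cos(TH),np.sin(TH),0]); YR=np.array([-np.sin(TH),np.cos(TH),0])
def rd(p): d=np.asarray(p)-O; return np.array([d@XR,d@YR,p[2]])
def wd(x,y,z): return O+x*XR+y*YR+np.array([0,0,z])
def go(p,h,sgn=1):
    """shift+turn to world p with sgn*tool x along heading h, pointing down"""
    s=arm.get_state();r=R.from_rotvec(s['eef_rot']);x=sgn*np.array([np.cos(h),np.sin(h),0]);z=np.array([0,0,-1.])
    t=R.from_matrix(np.stack([x,np.cross(z,x),z],1))
    print('sgn',sgn,'shift',r.inv().apply(np.array(p)-s['position']).round(1),'turn',(r.inv()*t).as_rotvec().round(3))
def st():
    s=arm.get_state();r=R.from_rotvec(s['eef_rot']).as_matrix()
    print('t',s['t'],'pos',s['position'].round(1),'reader',rd(s['position']).round(1),'xhead',np.arctan2(r[1,0],r[0,0]).round(3),'toolz',r[:,2].round(3),'F',s['ft_force'].round(1),'q6',s['joint_positions'][[0,5]].round(2),'w',round(s['width'],2))
E
python3 - <<'E'
from h import *
np.set_printoptions(precision=1,suppress=True)
a=load('top1.png');b=load('sc1.png')
f=lambda q:(230+q[0]/4-.4,140+q[1]/4-.4); g=lambda q:(180+q[0]/5-.4,150+q[1]/5-.4)
for n,p,q in(('key',(195,442),(566,198)),('pl',(648,310),(135,279)),('pl2',(402,365),(346,324)),('pl3',(452,235),(282,425)),('rd',(163,160),(614,378)),('rd2',(136,490),(630,196)),('rd3',(272,499),(490,190))):
    P,e=tri(a,f(p),b,g(q));print(n,P,e,rd(P))
st();h=1.206;rc=np.array([516.2,-156.6,0])-63.5*np.array([np.cos(h),np.sin(h),0])
t=rc-24*np.array([np.cos(h),np.sin(h),0]);t[2]=90;print(t)
go(t,h,1);go(t,h,-1)
E
```

```text
key [453.7  40.4  68.2] 1.766859739354758 [ 6.7 82.  68.2]
pl [ 530.2 -202.5   75.3] 29.08032281105074 [-229.9  -12.2   75.3]
pl2 [499.5 -81.7  16.9] 1.2826634745936791 [-111.7   27.3   16.9]
pl3 [ 578.3 -112.3   12.6] 1.5632528021832472 [-136.4  -53.5   12.6]
rd [615.1  59.7  74.6] 1.4882218624827588 [ 37.8 -77.6  74.6]
rd2 [425.5  76.   48.9] 1.032171279459175 [ 40.1 112.8  48.9]
rd3 [420.7  -2.8  49.9] 1.4162949326288188 [-38.8 111.8  49.9]
t 0.1 pos [138.  532.1 232.2] reader [473.7 433.1 232.2] xhead 2.888 toolz [-0. -0. -1.] F [0.7 0.2 0.1] q6 [ 1.2 -0.1] w 1.0
[ 485.  -238.3   90. ]
sgn 1 shift [-529.3 -658.5  142.8] turn [-0.   0.   1.7]
sgn -1 shift [-529.3 -658.5  142.8] turn [-0.  -0.  -1.5]
```

```bash
python3 -m crank '[[-55,-65,6,0,0,0.17,50],[-110,-130,12,0,0,0.34,50],[-160,-198,18,0,0,0.5,50],[-210,-262,24,0,0,0.68,50],[-260,-325,30,0,0,0.84,50],[-310,-388,36,0,0,1.0,50],[-360,-450,42,0,0,1.17,50],[-410,-512,48,0,0,1.34,50],[-455,-570,54,0,0,1.5,50],[-495,-620,60,0,0,1.68,50]]'
python3 - <<'E'
from h import *
st(); go([485,-238.3,90],1.206)
E
```

```text
t: 1.35
position: [392.8, -38.8, 186.5]
eef_rot: [2.591, 1.776, -0.001]
ft_force: [0.6, 1.2, 0.2]
width: 0.535
t 1.35 pos [392.8 -38.8 186.5] reader [-76.8 136.9 186.5] xhead 1.202 toolz [ 0.    -0.001 -1.   ] F [0.6 1.2 0.2] q6 [-0.22  0.15] w 0.53
sgn 1 shift [-152.7  157.9   96.7] turn [ 0.     0.001 -0.004]
```

```bash
python3 -m crank '[[-40,40,20,0,0,0,50],[-80,80,40,0,0,0,50],[-120,120,50,0,0,0,50],[-150,155,60,0,0,0,50],[-153,158,80,0,0,0,50],[-153,158,80,0,0,0,50],[-153,158,80,0,0,0,50]]'
python3 - <<'E'
from h import *
st(); go([485,-238.3,19],1.206)
c=snap('wrist','w1.png');print({k:v for k,v in c.items() if k!='image'})
E
```

```text
t: 2.22
position: [484.9, -238.2, 107.2]
eef_rot: [2.59, 1.776, -0.001]
ft_force: [0.9, 0.2, 0.3]
width: 0.535
t 2.225 pos [ 484.9 -238.2  107.2] reader [-268.8   30.3  107.2] xhead 1.202 toolz [ 0.    -0.001 -1.   ] F [0.9 0.2 0.3] q6 [-0.54 -0.17] w 0.54
sgn 1 shift [-0.   0.1 88.2] turn [ 0.     0.001 -0.004]
{'fx': 325.19226210127806, 'fy': 325.19226210127806, 'cx': 280.3576331674337, 'cy': 215.03130337028776, 'xyz': array([ 510.84480658, -168.22551325,  259.48588589]), 'orientation': array([ 2.82379641, -0.52765626, -0.07092248])}
```

View pics/w1.png

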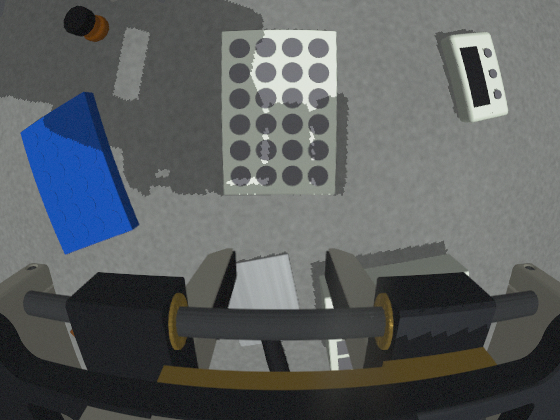

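The wrist view shows the plate square to the tool, with corners (222,31), (336,31), (336,194) and (222,194). The spatula blade's edge is at about (240-288,260), and the deep block's corner is near (465,272). I'll check the clearances for lowering.

```bash
cat >> h.py <<'E'
def tl(p):
    s=arm.get_state();return R.from_rotvec(s['eef_rot']).inv().apply(np.array(p)-s['position'])
E
python3 - <<'E'
from h import *
np.set_printoptions(precision=1,suppress=True)
w=load('w1.png');w['fish']=1
for n,u,v,z in(('TL',222,31,16),('TR',336,31,16),('BR',336,194,16),('BL',222,194,16),('spL',240,262,2),('spR',288,254,2),('blk',468,272,41),('blkshadow',318,262,0),('blk2',326,298,41),('tip L',235,250,93),('tipR',328,250,93)):
    p=onz(w,u,v,z);print(n,p,'tool',tl(p),'rd',rd(p))
E
```

```text
TL [497.4 -82.5  16. ] tool [149.8 -44.7  91.3] rd [-112.7   29.4   16. ]
TR [ 577.  -113.4   16. ] tool [149.6  40.6  91.4] rd [-137.7  -52.3   16. ]
BR [ 532.7 -231.6   16. ] tool [23.4 41.9 91.5] rd [-258.7  -16.8   16. ]
BL [ 450.5 -199.7   16. ] tool [ 23.5 -46.2  91.4] rd [-233.1   67.5   16. ]
spL [ 437.2 -262.2    2. ] tool [-39.6 -36.2 105.5] rd [-296.4   76.2    2. ]
spR [ 478.7 -270.1    2. ] tool [-31.9   5.4 105.5] rd [-301.1   34.2    2. ]
blk [ 618.7 -329.1   41. ] tool [-36.5 157.3  66.7] rd [-349.6 -109.8   41. ]
blkshadow [ 500.2 -287.6    0. ] tool [-40.5  31.8 107.5] rd [-317.    11.5    0. ]
blk2 [ 497.9 -300.3   41. ] tool [-53.2  34.2  66.6] rd [-329.8   12.8   41. ]
tip L [ 463.5 -221.4   93. ] tool [  8.  -26.2  14.4] rd [-253.6   52.9   93. ]
tipR [ 511.6 -240.    93. ] tool [ 7.9 25.3 14.5] rd [-268.7    3.6   93. ]
```

```bash
python3 -m crank '[[0,-2,30,0,0,0,50],[0,-2,60,0,0,0,50],[0,-2,80,0,0,0,50],[0,-2,88,0,0,0,50],[0,-2,88,0,0,0,50],[0,-2,88,0,0,0,50]]'
python3 -m crank '[[6,0,0,0,0,0,50],[12,0,0,0,0,0,50],[17,0,0,0,0,0,50],[23,0,0,0,0,0,50],[29,0,0,0,0,0,50],[35,0,0,0,0,0,50],[41,0,0,0,0,0,50],[47,0,0,0,0,0,50],[52,0,0,0,0,0,50],[55,0,0,0,0,0,50]]'
python3 - <<'E'
from h import *
st()
E
```

```text
t: 3.02
position: [483.8, -237.8, 20.4]
eef_rot: [2.588, 1.775, 0.001]
ft_force: [-0.5, 0.6, -0.3]
width: 0.539
t: 4.28
position: [503.7, -186.2, 20.4]
eef_rot: [2.588, 1.776, 0.001]
ft_force: [-0.8, -2.2, 3.1]
width: 0.535
t 4.275 pos [ 503.7 -186.2   20.4] reader [-215.6   15.4   20.4] xhead 1.203 toolz [ 0.002 -0.002 -1.   ] F [-0.8 -2.2  3.1] q6 [-0.44 -0.07] w 0.54
```

```bash
python3 -m crank '[[5,0,0,0,0,-0.03,50],[10,0,0,0,0,-0.06,50],[15,0,0,0,0,-0.09,50],[20,0,0,0,0,-0.12,50],[25,-0.5,0,0,0,-0.15,50],[30,-1,0,0,0,-0.18,50],[35,-1.5,0,0,0,-0.21,50],[40,-2.2,0,0,0,-0.24,50],[45,-3,0,0,0,-0.27,50],[50,-4,0,0,0,-0.294,50]]'
python3 - <<'E'
from h import *
st();c=snap('wrist','w2.png')
E
```

```text
t: 5.52
position: [518.1, -137.8, 20.3]
eef_rot: [2.298, 2.138, 0.0]
ft_force: [0.5, -2.3, 1.3]
width: 0.541
t 5.525 pos [ 518.1 -137.8   20.3] reader [-166.3    4.7   20.3] xhead 1.498 toolz [ 0.002 -0.002 -1.   ] F [ 0.5 -2.3  1.3] q6 [-0.35 -0.27] w 0.54
```

View pics/w2.png

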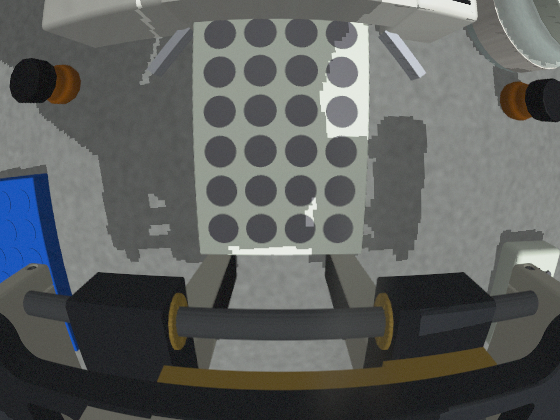

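The plate is aligned and its nose is at the mouth. Its edges are at (193,22) and (369,22), its rear edge is at row 254, and the guides end at about (187,30) and (383,30). It sits slightly to the left.

Run:
```python
from h import *
np.set_printoptions(precision=1,suppress=True)
w=load('w2.png');w['fish']=1
for n,u,v,z in(('L',193,24,16),('R',369,24,16),('BR',361,254,16),('BL',200,254,16),('gL',149,80,12),('gR',423,74,12),('gL2',188,30,12),('gR2',381,30,12)):
    p=onz(w,u,v,z);print(n,p,'tool',tl(p),'rd',rd(p))
```

```text
L [484.   -6.8  16. ] tool [127.7 -43.3   4. ] rd [-38.2  48.3  16. ]
R [569.9 -13.   16. ] tool [127.7  42.9   4.1] rd [-38.  -37.8  16. ]
BR [ 560.7 -131.4   16. ] tool [ 8.9 42.1  4.3] rd [-156.7  -37.4   16. ]
BL [ 475.4 -125.    16. ] tool [  9.2 -43.4   4.2] rd [-156.7   48.2   16. ]
gL [457.7 -31.4  12. ] tool [101.3 -67.7   8. ] rd [-64.6  72.7  12. ]
gR [598.6 -37.7  12. ] tool [105.1  73.3   8.2] rd [-60.5 -68.3  12. ]
gL2 [480.2  -8.3  12. ] tool [126.  -46.9   8. ] rd [-39.9  52.   12. ]
gR2 [577.2 -14.8  12. ] tool [126.4  50.3   8.2] rd [-39.2 -45.2  12. ]
```

```bash
python3 -m crank '[[7,0.5,0,0,0,0,50],[14,1,0,0,0,0,50],[21,1.5,0,0,0,0,50],[28,2,0,0,0,0,50],[35,2,0,0,0,0,50],[42,2,0,0,0,0,50],[49,2,0,0,0,0,50],[56,2,0,0,0,0,50],[63,2,0,0,0,0,50],[70,2,0,0,0,0,50]]';python3 -m crank '[[5,0,0,0,0,0,50],[10,0,0,0,0,0,50],[14,0,0,0,0,0,50],[17,0,0,0,0,0,50],[19,0,0,0,0,0,50],[20,0,0,0,0,0,50]]'
python3 - <<'E'
from h import *
st();c=snap('wrist','w3.png')
E
```

```text
t: 6.82
position: [525.0, -67.1, 20.1]
eef_rot: [2.297, 2.139, 0.0]
ft_force: [0.2, -2.0, 2.6]
width: 0.534
t: 7.58
position: [526.5, -47.1, 20.1]
eef_rot: [2.297, 2.139, 0.0]
ft_force: [0.1, -1.3, 2.6]
width: 0.537
t 7.575 pos [526.5 -47.1  20.1] reader [-75.2   3.   20.1] xhead 1.499 toolz [ 0.002 -0.002 -1.   ] F [ 0.1 -1.3  2.6] q6 [-0.18 -0.1 ] w 0.54
```

View pics/w3.png

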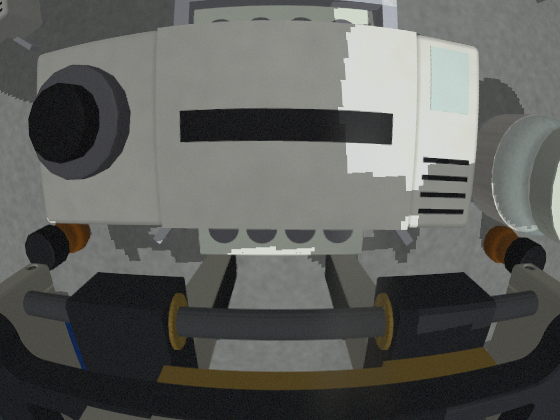

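The plate is through the tunnel. Its nose is visible behind the bridge at about row 15, close to the stop bar. Next I push slowly until the force rises.

```bash
python3 -m crank '[[1,0,0,0,0,0,50],[2,0,0,0,0,0,50],[3,0,0,0,0,0,50],[4,0,0,0,0,0,50],[5,0,0,0,0,0,50]]';python3 -m crank '[[1,0,0,0,0,0,50],[2,0,0,0,0,0,50],[2,0,0,0,0,0,50]]'
python3 - <<'E'
from h import *
st()
E
```

```text
t: 8.25
position: [526.8, -42.0, 20.1]
eef_rot: [2.297, 2.139, 0.0]
ft_force: [-0.1, -2.4, 1.7]
width: 0.538
t: 8.62
position: [526.7, -41.4, 20.1]
eef_rot: [2.296, 2.139, -0.003]
ft_force: [-3.7, -16.6, 2.0]
width: 0.541
t 8.625 pos [526.7 -41.4  20.1] reader [-69.6   3.2  20.1] xhead 1.5 toolz [ 0.001 -0.004 -1.   ] F [ -3.7 -16.6   2. ] q6 [-0.16 -0.09] w 0.54
```

Force rose to 16.6 N at the expected place (rear edge near reader x -61.6). To let the plate seat square on the bar, I back off, close the fingers and push once at its middle.

```bash
python3 -m crank '[[-5,0,0,0,0,0,50],[-12,0,0,0,0,0,20],[-12,0,0,0,0,0,0],[-12,0,0,0,0,0,0],[-12,0,0,0,0,0,0],[-12,0,0,0,0,0,0],[-9,0,0,0,0,0,0],[-6,0,0,0,0,0,0],[-4,0,0,0,0,0,0],[-2.5,0,0,0,0,0,0]]';python3 -m crank '[[1,0,0,0,0,0,0],[2,0,0,0,0,0,0],[3,0,0,0,0,0,0],[4,0,0,0,0,0,0],[4,0,0,0,0,0,0]]'
python3 - <<'E'
from h import *
st()
E
```

```text
t: 9.88
position: [526.5, -43.8, 20.1]
eef_rot: [2.296, 2.139, -0.003]
ft_force: [0.5, -0.0, 0.8]
width: 0.005
t: 10.5
position: [526.3, -41.3, 20.1]
eef_rot: [2.295, 2.139, -0.006]
ft_force: [-4.5, -15.2, 2.4]
width: 0.005
t 10.5 pos [526.3 -41.3  20.1] reader [-69.4   3.6  20.1] xhead 1.5 toolz [ 0.    -0.006 -1.   ] F [ -4.5 -15.2   2.4] q6 [-0.16 -0.09] w 0.01
```

```bash
python3 -m crank '[[-8,0,0,0,0,0,0],[-16,0,0,0,0,0,0],[-16,0,-40,0,0,0,0],[-16,0,-80,0,0,0,0],[-16,0,-110,0,0,0,0],[-16,0,-110,0,0,0,0],[-16,0,-110,0,0,0,0]]'
python3 - <<'E'
from h import *
st();c=snap('wrist','w4.png');snap('top','top4.png')
i=c['image'][:,:,::-1][120:360,120:440]
cv2.imwrite('pics/w4c.png',cv2.resize(i,None,fx=2.5,fy=2.5,interpolation=cv2.INTER_CUBIC))
E
```

```text
t: 11.38
position: [524.7, -56.7, 129.3]
eef_rot: [2.296, 2.14, -0.007]
ft_force: [0.2, -0.7, -0.3]
width: 0.006
t 11.375 pos [524.7 -56.7 129.3] reader [-84.9   4.  129.3] xhead 1.5 toolz [-0.001 -0.005 -1.   ] F [ 0.2 -0.7 -0.3] q6 [-0.19 -0.12] w 0.01
```

View pics/w4.png

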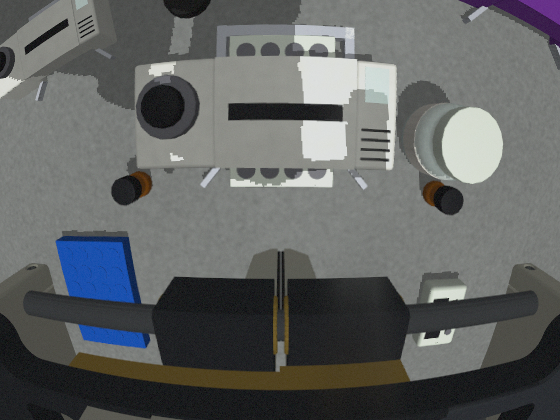

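The plate sits in the tunnel. Its front edge meets the bar at row ~35 and its rear edge is at row 187. The key is at (162,107). I zoom in on the bar gap.

Run:
```python
from h import *
np.set_printoptions(precision=1,suppress=True)
w=load('w4.png');w['fish']=1
cv2.imwrite('pics/c4.png',cv2.resize(w['image'][15:70,205:365,::-1],None,fx=5,fy=5,interpolation=cv2.INTER_CUBIC))
for n,u,v,z in(('rearL',231,187,16),('rearR',333,187,16),('gL',205,186,12),('gR',364,187,12),('key',162,107,68),('rdTL',136,66,52),('rdBL',137,167,52),('rdBR',396,167,52),('rdTR',396,66,52)):
    p=onz(w,u,v,z);print(n,p,'rd',rd(p))
P,e=tri(load('top1.png'),(278.35,250.1),w,(162,107));print('key tri',P,e)
```

```text
rearL [484.4 -29.3  16. ] rd [-60.6  46.3  16. ]
rearR [569.5 -35.3  16. ] rd [-60.3 -39.1  16. ]
gL [461.2 -27.3  12. ] rd [-60.3  69.6  12. ]
gR [597.4 -37.8  12. ] rd [-60.7 -67.   12. ]
key [450.7  39.4  68. ] rd [ 5.4 84.9 68. ]
rdTL [426.2  75.6  52. ] rd [ 39.8 112.1  52. ]
rdBL [419.1  -0.9  52. ] rd [-37.1 113.5  52. ]
rdBR [612.4 -15.6  52. ] rd [-37.5 -80.4  52. ]
rdTR [615.8  59.3  52. ] rd [ 37.5 -78.2  52. ]
key tri [453.5  40.   74.7] 2.5829194963868796
```

View pics/c4.png

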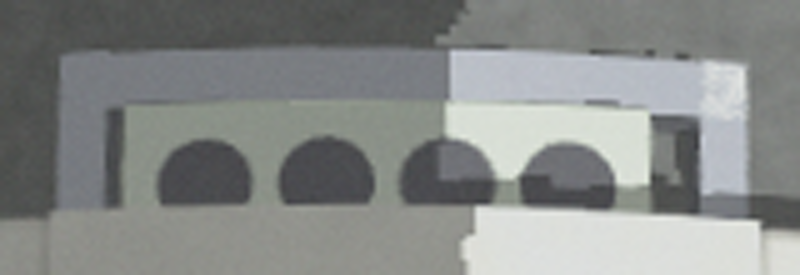

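The plate's front edge lies flush along the bar with no gap, and its rear is at reader x -60.5, so it is home. Next is the key.

Run:
```python
from h import *
go([452.3,40,110],1.5)
```

```text
sgn 1 shift [ 91.4 -78.8  18.6] turn [-0.002  0.005  0.   ]
```

```bash
python3 -m crank '[[30,-26,0,0,0,0,0],[60,-52,0,0,0,0,0],[85,-73,0,-0.002,0.005,0,0],[91.4,-79,10,-0.002,0.005,0,0],[91.4,-79,19,-0.002,0.005,0,0],[91.4,-79,19,-0.002,0.005,0,0],[91.4,-79,19,-0.002,0.005,0,0]]'
python3 - <<'E'
from h import *
st();c=snap('wrist','w5.png')
E
```

```text
t: 12.35
position: [452.6, 39.5, 109.4]
eef_rot: [2.299, 2.14, -0.0]
ft_force: [-0.9, 0.2, -0.1]
width: 0.007
t 12.35 pos [452.6  39.5 109.4] reader [  5.7  83.  109.4] xhead 1.499 toolz [ 0. -0. -1.] F [-0.9  0.2 -0.1] q6 [-0.02  0.06] w 0.01
```

View pics/w5.png

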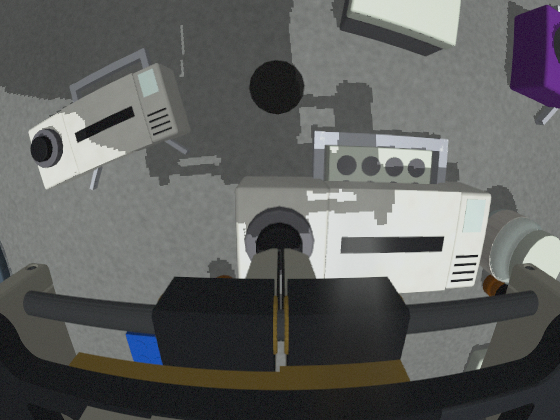

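The fingertips (column 280) are centred over the key (columns 256-302), and the plate is still against the bar. Now I lower with force checks.

```bash
python3 -m crank '[[0,0,10,0,0,0,0],[0,0,19,0,0,0,0],[0,0,22,0,0,0,0],[0,0,25,0,0,0,0],[0,0,25,0,0,0,0]]'; python3 -m crank '[[0,0,1.5,0,0,0,0],[0,0,3,0,0,0,0],[0,0,3,0,0,0,0]]'; python3 -m crank '[[0,0,1.5,0,0,0,0],[0,0,3,0,0,0,0],[0,0,3,0,0,0,0]]'
```

```text
t: 13.02
position: [452.3, 39.5, 84.5]
eef_rot: [2.299, 2.141, -0.001]
ft_force: [-3.1, -0.3, 3.9]
width: 0.007
t: 13.4
position: [452.5, 39.5, 82.1]
eef_rot: [2.299, 2.141, -0.0]
ft_force: [-5.6, -0.3, 14.0]
width: 0.006
t: 13.78
position: [452.7, 39.5, 81.5]
eef_rot: [2.298, 2.141, 0.0]
ft_force: [-16.6, -1.7, 47.5]
width: 0.009
```

```bash
python3 -m crank '[[0,0,-4,0,0,0,0],[0,0,-10,0,0,0,0],[0,0,-20,0,0,0,0],[0,0,-30,0,0,0,0],[-20,0,-70,0,0,0,0],[-40,0,-110,0,0,0,0],[-60,0,-120,0,0,0,0],[-80,0,-120,0,0,0,0],[-80,0,-120,0,0,0,0]]'
python3 - <<'E'
from h import *
np.set_printoptions(precision=1,suppress=True)
st();c=snap('wrist','w6.png')
E
```

```text
t: 14.9
position: [446.9, -40.9, 202.0]
eef_rot: [2.3, 2.138, 0.001]
ft_force: [0.4, -0.6, 0.3]
width: 0.005
t 14.9 pos [446.9 -40.9 202. ] reader [-74.9  82.8 202. ] xhead 1.498 toolz [ 0. -0. -1.] F [ 0.4 -0.6  0.3] q6 [-0.2 -0.1] w 0.0
```

View pics/w6.png

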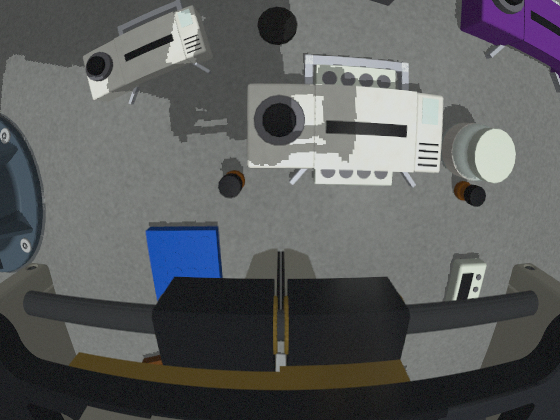

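The last picture shows the key up at (279,120), the plate against the bar (rear edge at row 183), the vials, jar and timer in place, and the tool clear of everything.

```bash
python3 -c "
from h import *
print(arm.hand_in())"
```

```text
the job is handed in; nothing more can be done
None
```

I pushed the white well plate along the bench and through the tunnel until it was home against the stop. Only then did I press the start key to its stop and let it go. I handed the job in at about 15 s, with the gripper clear of everything.

**Plate:**
- The force rose to about 16 N at the stop, both with open fingers and in a second push at the middle with closed fingers.
- The rear edge measured at reader x -60.3 to -60.6 mm, against -60.5 expected, and the front edge showed no gap along the bar.
- In the last picture it was still against the bar.

**Start key:**
- The force went from 3.9 N to 14 N and then 47 N while the fingertips barely moved further, which shows the key had reached the end of its travel. I could not read the travel itself.
- The 47 N was more force than I needed; it was on the fingertips, not the gripper body.
- After release the key looked up again in the last picture.

**Disagreements:**
- Two estimates of the key-top height differed: 68 mm and 75 mm. The force at contact fits 75 mm.
- The measured reader outline also varied by 2–3 mm between views.

**Bystanders:** The jar, vials, timer, stopper and blue plate looked undisturbed in the last picture. The spatula, deep block and tip box were not re-checked after the push.

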